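# Lay out a stack of agar dishes in their reading holders

## Robot

A 6-joint arm with a two-finger parallel gripper is mounted at the origin on the work surface. World frame = base frame: x ahead of the robot, y to its left, z up, the work surface at z = 0. Lengths are in mm, angles in rad, forces in N, time in s.
With the tool pointing down it reaches from about 275 to 1000 mm from the base axis. Payload 8.4 kg.
Tool frame: the origin (TCP) lies midway between the tips of the shut fingers; the grasp point (between the pads) lies 19 mm behind it; z points along the fingers, y is the line along which they close (so a half turn about z gives the same grasp; the last joint's range is limited). The gripper opens to 85 mm and grips with 20 to 120 N. Pads are 22 mm wide; open, the fingers measure 114 mm over their backs; the gripper's body (76 mm by 85 mm) begins 54 mm behind the grasp point. The pads swing forward as they close: fully open they stand 13 mm farther back than shut.
Start: joints at [1.151, 0.353, 1.633, -0, 1.155, -0.002], TCP at [253.593, 571.243, 231.281] pointing down, gripper open.
Joint ranges: [-2.63, 2.63], [-0.92, 2.1], [0.06, 2.66], [-1.3, 4.44], [0, 2.69], [-3.02, 3.02]. Speed limits (rad/s): [2.22, 2.22, 2.79, 3.14, 3.14, 3.14].

## Interface

Orientations are given as a rotation vector (axis times angle).
In Python, from rig import state, read_camera, close_job gives the robot as it stands.
- The arm moves only by the shell command python3 -m inch 'ROWS' [FORCE]. ROWS is a JSON object whose one key "steps" holds a list of rows, each a list of 7 numbers: the closure, from 0 (fully open) to 1 (shut), then the shift along the world's x, y, z in units of 25 mm (1.0 is 25 mm), then the turn, a rotation vector about the world's x, y, z in units of 6 degrees (1.0 is 6 degrees). A call has 1 to 10 rows; each row is the pose to reach, as a shift and turn from the pose commanded when the call began; what a row does not reach only later rows make up. A row lasts 1/12 s, in which the tool goes at most 41.7 mm and 7.16 degrees, less where a joint would pass 70% of its speed; a pose out of reach is approached as far as the arm can. A call with a gripper value outside its range is refused whole. The fingers move at their own pace and stop on an object; FORCE is the grip in N (left out, the last holds). Time passes only in rows, so rows that repeat a pose let the fingers close. It gives the time, the measured TCP pose, the force, the opening and the grip force at its end, in the units of the state.
- state(): the state, without advancing time (a new reading comes with each control period).
- read_camera(name): name is "scene" or "top" or "wrist"; returns a dict with "color" (420x560x3 uint8, red, green, blue), "mtx" (3x3 intrinsics, pixels), "D" ([k1, k2, p1, p2, k3] as OpenCV has them; the pictures are not rectified), "cam_to_world" (4x4, takes a point from camera to world coordinates). Camera axes: x right, y down, z forward; pixel columns grow to the right and rows downward; lengths in mm; the calibration is good to about 2 mm. A picture is of the moment at which its call begins. There is no depth.
- close_job(): hands the job in; it is judged then, once.
The state is a dict: "clock": time; "joint_positions": joint angles; "dq": joint speeds; "joint_torque": joint torques, N m; "eef_pos": TCP position; "orientation": TCP orientation; "contact_force": force on the tool from outside, world axes, zero at the start; "ft_torque": the same for the moment, N m; "grip_width": finger opening in mm; "grip_force": force on a finger pad.
Only numpy, scipy, OpenCV 4.12 (cv2) and the standard library are available. Lean on these libraries where they do the work, as an engineer would, in place of code of your own. Each camera call takes 0.05 s, during which the arm holds its last target. There are 200 camera calls.

## Task

The agar dishes stand in one stack and have to be laid out for reading. Take the stack apart and set each dish flat in the round holder of its own size: the largest dish in the largest holder, the next in the next, down to the smallest in the smallest. Keep the dishes level, set them down gently without dropping them, and leave the bottle and the roll of tape where they are.

Things in the scene. Friction and masses are not known exactly. Their poses are not given: they have to be found in the camera images.
- dish_large: The largest of four closed round dishes with honey-coloured agar and a pale rim: a plain upright cylinder 66 mm in diameter and 20 mm tall, rigid, about 75 g (varies by a quarter), lid fixed on. At the start at the bottom of the stack, standing on the bench. Origin at the centre of its underside, z up.
- dish_medium: The second largest of four closed round dishes with honey-coloured agar and a pale rim: a plain upright cylinder 54 mm in diameter and 20 mm tall, rigid, about 50 g (varies by a quarter), lid fixed on. At the start standing on the 66 mm dish, roughly centred (within 3 mm a side). Origin at the centre of its underside, z up.
- dish_small: The third largest of four closed round dishes with honey-coloured agar and a pale rim: a plain upright cylinder 42 mm in diameter and 20 mm tall, rigid, about 32 g (varies by a quarter), lid fixed on. At the start standing on the 54 mm dish, roughly centred (within 3 mm a side). Origin at the centre of its underside, z up.
- dish_tiny: The smallest of four closed round dishes with honey-coloured agar and a pale rim: a plain upright cylinder 30 mm in diameter and 20 mm tall, rigid, about 18 g (varies by a quarter), lid fixed on. At the start standing on the 42 mm dish, the top of the stack, roughly centred (within 3 mm a side). Origin at the centre of its underside, z up.
- holder_large: The largest of four fixed, shallow round white holders with a dark steel rim, on the bench; it is meant for the 66 mm dish. Inner diameter 84 mm, outside 91 mm; the dish stands on its flat floor 4 mm above the bench, the rim's top is 8 mm above the bench. Origin at its centre on the bench, z up.
- holder_medium: The second largest of four fixed, shallow round white holders with a dark steel rim, on the bench; it is meant for the 54 mm dish. Inner diameter 72 mm, outside 79 mm; the dish stands on its flat floor 4 mm above the bench, the rim's top is 8 mm above the bench. Origin at its centre on the bench, z up.
- holder_small: The third largest of four fixed, shallow round white holders with a dark steel rim, on the bench; it is meant for the 42 mm dish. Inner diameter 60 mm, outside 67 mm; the dish stands on its flat floor 4 mm above the bench, the rim's top is 8 mm above the bench. Origin at its centre on the bench, z up.
- holder_tiny: The smallest of four fixed, shallow round white holders with a dark steel rim, on the bench; it is meant for the 30 mm dish. Inner diameter 48 mm, outside 55 mm; the dish stands on its flat floor 4 mm above the bench, the rim's top is 8 mm above the bench. Origin at its centre on the bench, z up.
- bottle: Bystander: a small loose green reagent bottle with a blue cap, 54 mm in diameter, 105 mm tall, standing on the bench left of the work. Origin at the centre of its underside.
- tape: Bystander: a loose roll of pale tape lying flat on the bench, 80 mm outside and 60 mm inside diameter, 19 mm high. Origin at the centre of its underside.
Not all that is in view belongs to the job. What is shaped like the dish_large but pink is not meant.

How it is judged (in metres and radians):
At the end, for the whole second after the job is handed in: Each of the four dishes stands upright on the floor of the holder of its own size (centres within 12 mm, underside 1 to 7 mm above the bench, tilted less than 6 degrees), released and at rest (horizontal distance between dish_large and holder_large below 0.012 m and z of dish_large in the frame of holder_large between 0.001 and 0.007 m and angle between each of dish_large, dish_medium, dish_small, dish_tiny's own z axis and vertical below 0.1 rad and linear speed of each of dish_large, dish_medium, dish_small, dish_tiny below 0.02 m/s and contact force between each of dish_large, dish_medium, dish_small, dish_tiny and the fingers below 0.1 N and horizontal distance between dish_medium and holder_medium below 0.012 m and z of dish_medium in the frame of holder_medium between 0.001 and 0.007 m and horizontal distance between dish_small and holder_small below 0.012 m and z of dish_small in the frame of holder_small between 0.001 and 0.007 m and horizontal distance between dish_tiny and holder_tiny below 0.012 m and z of dish_tiny in the frame of holder_tiny between 0.001 and 0.007 m); the robot touches nothing.
It fails at once if a dish is tipped by more than 35 degrees (angle between any of dish_large, dish_medium, dish_small, dish_tiny's own z axis and vertical above 0.61 rad).
It fails at once if a dish is dropped or thrown: it falls or flies free of the fingers faster than 0.6 m/s (a drop of about 2 cm) ((linear speed of dish_large above 0.6 m/s and contact force between dish_large and the fingers below 0.05 N) or (linear speed of dish_medium above 0.6 m/s and contact force between dish_medium and the fingers below 0.05 N) or (linear speed of dish_small above 0.6 m/s and contact force between dish_small and the fingers below 0.05 N) or (linear speed of dish_tiny above 0.6 m/s and contact force between dish_tiny and the fingers below 0.05 N)).
It fails at once if the bottle or the roll of tape is moved by more than 3 cm (distance of any of bottle, tape from where it was at the start of the episode above 0.03 m).
It also fails if it takes over 106 s, if anything falls off the work surface, if the arm or the gripper's body presses on something with over 40 N, if the wrist force passes 120 N, or if a joint passes its speed limit or range.

## Working session

There is one attempt and no reset: what is moved stays moved. The work goes in short steps, Python scripts to look and compute and a shell command to move; the robot and the scene stay as the last step left them, time stands still between calls to the robot, and variables do not carry over. Pictures are saved under pics/ and viewed, at most 15 in all, crops included, and the job is handed in when it is done.

```bash
mkdir -p pics; python3 - <<'E'
from rig import state, read_camera
import cv2,numpy as np
for n in("scene","top"):
    c=read_camera(n);cv2.imwrite(f"pics/{n}0.png",c["color"][:,:,::-1]);np.savez(f"{n}.npz",**c)
    print(n,c["cam_to_world"].round(2).tolist())
print(state())
E
```

```text
scene [[-0.02, 0.54, -0.84, 1481.25], [1.0, 0.0, -0.03, 98.41], [-0.01, -0.84, -0.54, 605.81], [0.0, 0.0, 0.0, 1.0]]
top [[0.03, -0.98, 0.2, 383.12], [-1.0, -0.03, -0.0, 85.06], [0.01, -0.2, -0.98, 1144.38], [0.0, 0.0, 0.0, 1.0]]
{'clock': 0.1, 'joint_positions': array([ 1.15058855e+00,  3.53584877e-01,  1.63406983e+00,  1.25341750e-05,
        1.15520686e+00, -2.38411438e-03]), 'dq': array([ 0.0016923 , -0.00251132, -0.00192461, -0.00022438,  0.00104157,
        0.00146957]), 'joint_torque': array([-6.98013682e-04, -6.06354046e+01, -3.42816567e+01, -8.86234352e-05,
        4.02896869e-03,  2.43492104e-05]), 'eef_pos': array([253.41708437, 570.84127158, 230.6287099 ]), 'orientation': array([-6.51502371e-01, -3.07301201e+00,  1.94492925e-03]), 'contact_force': array([ 0.49068699, -0.57436057, -0.52787885]), 'ft_torque': array([0.01190132, 0.0334021 , 0.01802062]), 'grip_force': 0.0, 'grip_width': 85.51043408705999}
```

View pics/scene0.png

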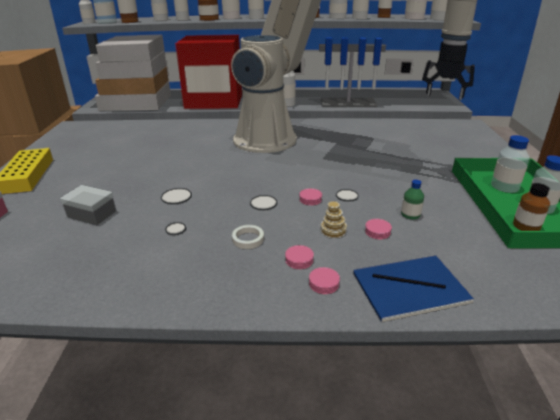

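View pics/top0.png

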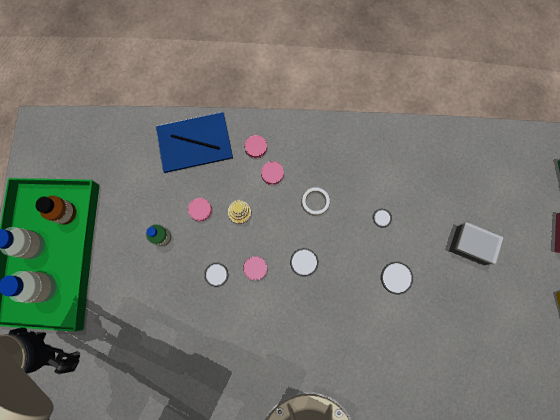

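The stack, honey-coloured, is at top (239,212) and scene (334,220). The pink dishes at top (200,209), (256,268), (272,173) and (256,146) are decoys, and the white ring at (316,201) is the tape. Holder candidates are (397,278), (304,262), (216,274) and (382,218). I'll check the choice in one close crop and measure the circles.

```bash
cat > h.py <<'E'
import cv2,numpy as np
def px2w(c,px,z):
    px=np.array(px,float).reshape(-1,1,2)
    u=cv2.undistortPoints(px,c["mtx"],c["D"]).reshape(-1,2)
    T=c["cam_to_world"];d=np.c_[u,np.ones(len(u))]@T[:3,:3].T;o=T[:3,3]
    return (o+d*((z-o[2])/d[:,2])[:,None])[:,:2]
def w2px(c,P):
    T=np.linalg.inv(c["cam_to_world"])
    return cv2.projectPoints(np.array(P,float).reshape(-1,1,3),cv2.Rodrigues(T[:3,:3])[0],T[:3,3],c["mtx"],c["D"])[0].reshape(-1,2)
E
python3 - <<'E'
from h import *
c=dict(np.load("top.npz"));s=dict(np.load("scene.npz"))
im=c["color"];hsv=cv2.cvtColor(im,cv2.COLOR_RGB2HSV)
for n,(x,y),r in(("L",(397,278),22),("M",(304,262),20),("S",(216,274),18),("T",(382,218),14),("tape",(316,201),20)):
    sub=im[y-r:y+r+1,x-r:x+r+1].astype(int)
    m=(sub.min(2)>150).astype(np.uint8)
    k=max(cv2.findContours(m,0,1)[0],key=cv2.contourArea).reshape(-1,2)+[x-r,y-r]
    w=px2w(c,k,4 if n!="tape" else 19).astype(np.float32);(cx,cy),R=cv2.minEnclosingCircle(w)
    print(n,np.round((cx,cy,2*R),1),len(k),w2px(s,[cx,cy,4]).round(0))
print("bottle",px2w(c,[[162,238]],5),"stack top",px2w(c,[[238,209]],80))
a=cv2.resize(im[185:240,200:275][...,::-1],None,fx=7,fy=7,interpolation=2)
b=cv2.resize(s["color"][195:245,300:370][...,::-1],None,fx=5.5,fy=7.7,interpolation=2)
b=cv2.resize(b,(385,385));cv2.imwrite("pics/crop1.png",np.hstack([a[:385,:415],b]))
E
```

```text
L [ 442.4 -242.5   82. ] 79 [[176. 195.]]
M [479.7  22.1  70.3] 69 [[263. 202.]]
S [437.9 267.7  58.1] 57 [[347. 194.]]
T [ 614.  -202.3   45.4] 41 [[175. 228.]]
tape [655.6  -8.1  79.6] 75 [[247. 237.]]
bottle [[534.95854868 429.03619021]] stack top [[610.3327175  206.27292925]]
```

View pics/crop1.png

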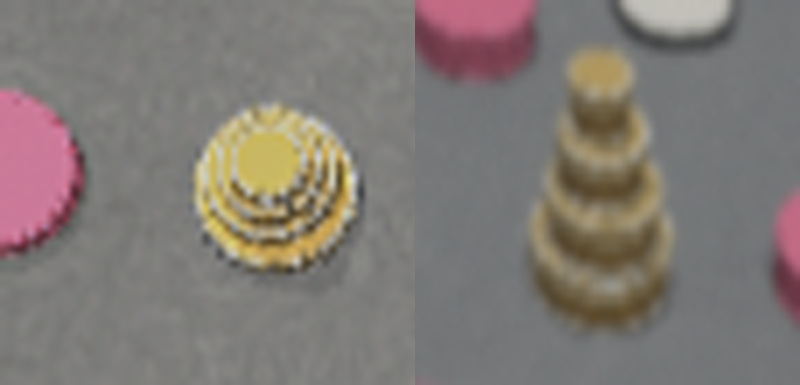

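The crop confirms the four-tier honey stack: tiny top at top-camera (238.3,207.9), base near (239.4,212). The holders' diameters and their scene reprojections agree. Next I'll get the stack and obstacle coordinates and move over it.

```bash
python3 - <<'E'
from h import *
c=dict(np.load("top.npz"));s=dict(np.load("scene.npz"))
print("tinytop",px2w(c,[238.3,207.9],80),"large",px2w(c,[239.4,212.1],20),"scene tinytop",px2w(s,[300+186*70/385,195+70*50/385],80), "scene base",px2w(s,[300+187*70/385,195+238*50/385],20))
print("pink",px2w(c,[[200,209],[256,268],[272,173],[256,146]],20).round(0).tolist())
E
```

```text
tinytop [[613.3918616  205.61735147]] large [[614.24484122 208.65743765]] scene tinytop [[618.34166791 208.07513103]] scene base [[626.72920387 211.33539278]]
pink [[620.0, 322.0], [458.0, 155.0], [733.0, 120.0], [815.0, 170.0]]
```

```bash
python3 -m inch '{"steps":[[0,1.5,-1.5,0,0,0,-0.9],[0,3,-3,0,0,0,-1.8],[0,4.4,-4.4,0,0,0,-2.7],[0,5.9,-5.9,0,0,0,-3.6],[0,7.4,-7.4,0,0,0,-4.5],[0,8.8,-8.9,0,0,0,-5.4],[0,10.3,-10.4,0,0,0,-6.2],[0,11.7,-11.8,0,0,0,-7],[0,13,-13.2,0,0,0,-7.7],[0,14,-14.2,0,0,0,-8]]}' 40 && python3 -m inch '{"steps":[[0,0.44,-0.36,0,0,0,0],[0,0.44,-0.36,0,0,0,0],[0,0.44,-0.36,0,0,0,0],[0,0.44,-0.36,0,0,0,0]]}'
python3 - <<'E'
from rig import state, read_camera
import cv2,numpy as np
print(state()["eef_pos"],state()["orientation"])
c=read_camera("wrist");cv2.imwrite("pics/w1.png",c["color"][:,:,::-1]);np.savez("w1.npz",**c);print(c["cam_to_world"].round(2).tolist())
E
```

```text
clock: 0.93
eef_pos: [547.4, 273.0, 231.1]
orientation: [-1.851, -2.538, 0.001]
contact_force: [0.9, 0.7, 0.3]
grip_width: 85.2
grip_force: 0.0
clock: 1.27
eef_pos: [556.5, 266.5, 230.9]
orientation: [-1.844, -2.542, 0.001]
contact_force: [-0.7, 0.0, -1.0]
grip_width: 85.1
grip_force: 0.0
[556.48953585 266.48085246 230.90696167] [-1.84389572e+00 -2.54237148e+00  9.59583215e-04]
[[0.95, 0.3, 0.08, 535.84], [0.31, -0.92, -0.25, 328.4], [-0.0, 0.26, -0.97, 373.47], [0.0, 0.0, 0.0, 1.0]]
```

View pics/w1.png

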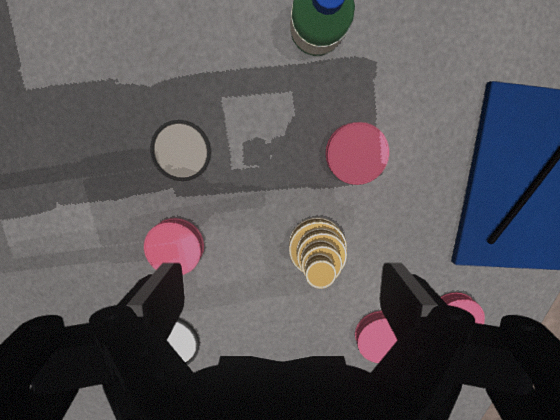

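The wrist view shows the stack between the fingers, tiny top at (321,273), the large dish's rim centre near (318,250), and the arm about 80 mm short of the target.

```bash
python3 - <<'E'
from h import *
c=dict(np.load("w1.npz"))
im=c["color"];hsv=cv2.cvtColor(im,cv2.COLOR_RGB2HSV)
print("tiny",px2w(c,[320.5,273],80),"small holder",px2w(c,[181,151],6))
a=cv2.resize(im[205:300,270:370][...,::-1],None,fx=6,fy=6,interpolation=2);cv2.imwrite("pics/w1c.png",a)
E
```

```text
tiny [[614.2381887  208.04014157]] small holder [[438.98568532 267.2312173 ]]
```

View pics/w1c.png

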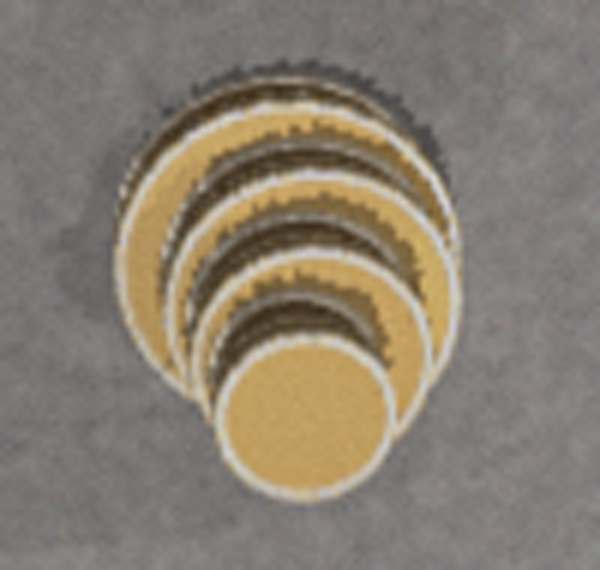

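```bash
python3 - <<'E'
from h import *
c=dict(np.load("w1.npz"))
for n,p,z in(("T",(306,417),80),("S",(313,364),60),("M",(312,315),40),("L",(288,268),20)):
    q=px2w(c,[270+p[0]/6-.4,205+p[1]/6-.4],z);print(n,q, (q-[556.5,266.5])/25)
E
```

```text
T [[614.72692374 206.97778327]] [[ 2.32907695 -2.38088867]]
S [[617.86431997 208.37040735]] [[ 2.4545728  -2.32518371]]
M [[619.65216305 209.65548389]] [[ 2.52608652 -2.27378064]]
L [[617.06965064 210.14265326]] [[ 2.42278603 -2.25429387]]
```

```bash
python3 -m inch '{"steps":[[0,1.1,-1.1,0,0,0,0],[0,2,-2,-0.5,0,0,0],[0,2.33,-2.38,-1.5,0,0,0],[0,2.33,-2.38,-2.8,0,0,0],[0,2.33,-2.38,-4,0,0,0],[0,2.33,-2.38,-5,0,0,0],[0,2.33,-2.38,-5.7,0,0,0],[0,2.33,-2.38,-6.0,0,0,0],[0,2.33,-2.38,-6.0,0,0,0],[0,2.33,-2.38,-6.0,0,0,0]]}'
```

```text
clock: 2.15
eef_pos: [615.5, 207.4, 81.9]
orientation: [1.844, 2.544, 0.0]
contact_force: [0.4, 0.3, 1.2]
grip_width: 85.5
grip_force: 0.0
```

```bash
python3 -m inch '{"steps":[[0,0,0,-0.3,0,0,0],[0.2,0,0,-0.6,0,0,0],[0.4,0,0,-0.6,0,0,0],[0.5,0,0,-0.6,0,0,0],[0.56,0,0,-0.6,0,0,0],[0.62,0,0,-0.6,0,0,0],[0.68,0,0,-0.6,0,0,0],[0.8,0,0,-0.6,0,0,0],[1,0,0,-0.6,0,0,0],[1,0,0,-0.6,0,0,0]]}' 30
```

```text
clock: 2.98
eef_pos: [616.0, 206.4, 66.8]
orientation: [1.845, 2.542, 0.001]
contact_force: [-0.6, -0.7, 6.0]
grip_width: 28.2
grip_force: 29.9
```

```bash
python3 -m inch '{"steps":[[1,0,0,0.1,0,0,0],[1,0,0,0.3,0,0,0],[1,0,0,0.7,0,0,0],[1,0,0,1.2,0,0,0],[1,0,0,1.8,0,0,0],[1,0,0,2.2,0,0,0],[1,0,0,2.4,0,0,0],[1,0,0,2.4,0,0,0]]}'
python3 - <<'E'
from rig import read_camera
import cv2,numpy as np
c=read_camera("wrist")["color"];s=read_camera("scene")["color"]
a=c[150:420,140:420];b=cv2.resize(s[110:245,270:410],(280,270))
cv2.imwrite("pics/l1.png",cv2.resize(np.hstack([a,b]),None,fx=1.4,fy=1.4)[:,:,::-1])
E
```

```text
clock: 3.65
eef_pos: [616.6, 206.7, 128.3]
orientation: [1.844, 2.541, 0.004]
contact_force: [0.5, -0.0, 0.3]
grip_width: 28.9
grip_force: 29.6
```

View pics/l1.png

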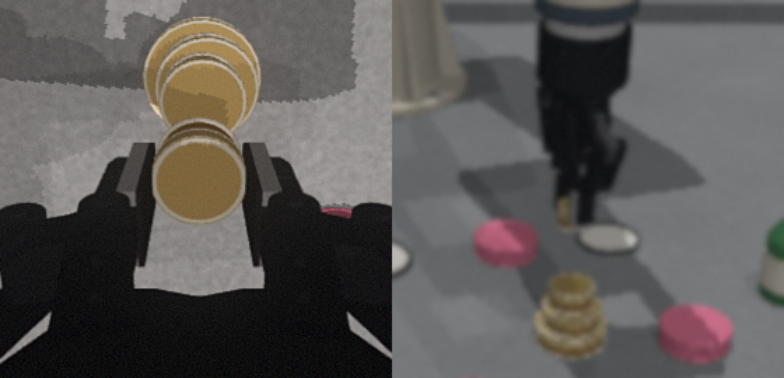

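The tiny dish is held level at wrist (282,279) and three dishes remain stacked. Carrying it over now.

```bash
python3 -m inch '{"steps":[[1,0,-0.5,0,0,0,0],[1,0,-1.5,0,0,0,0],[1,0,-2.8,0,0,0,0],[1,0,-4.2,0,0,0,0],[1,0,-5.6,0,0,0,0],[1,0,-7,0,0,0,0],[1,0,-8.4,0,0,0,0],[1,0,-9.8,0,0,0,0],[1,0,-11.2,0,0,0,0],[1,0,-12.6,0,0,0,0]]}' && python3 -m inch '{"steps":[[1,0,-1.2,0,0,0,0],[1,0,-2.3,0,0,0,0],[1,0,-3.2,0,0,0,0],[1,0,-3.7,0,0,0,0],[1,0,-3.8,0,0,0,0],[1,0,-3.8,0,0,0,0],[1,0,-3.8,0,0,0,0]]}'
python3 - <<'E'
from rig import read_camera,state
from h import *
c=read_camera("wrist");np.savez("w2.npz",**c);print(state()["eef_pos"])
cv2.imwrite("pics/w2.png",c["color"][:,:,::-1])
E
```

```text
clock: 4.58
eef_pos: [614.4, -111.1, 125.4]
orientation: [-1.845, -2.541, 0.001]
contact_force: [1.1, -0.6, 0.3]
grip_width: 28.3
grip_force: 29.6
clock: 5.17
eef_pos: [615.3, -202.8, 125.9]
orientation: [-1.844, -2.542, -0.0]
contact_force: [0.3, 0.2, -0.4]
grip_width: 28.7
grip_force: 29.6
[ 615.43835789 -202.43730092  125.9958042 ]
```

View pics/w2.png

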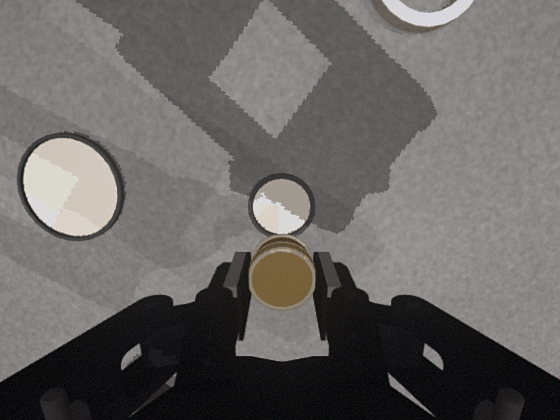

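The holder centre is at (282,205) and the held dish's top is at (282,277).

```bash
python3 - <<'E'
from h import *
c=dict(np.load("w2.npz"))
print("dish",px2w(c,[282,277],126-66.8+80),"holder",px2w(c,[282,205],7),"large",px2w(c,[71,186.5],7),c["cam_to_world"][:3,3])
E
```

```text
dish [[ 614.18261013 -200.68241572]] holder [[ 614.40106323 -201.12812619]] large [[ 444.97114235 -239.72461529]] [ 594.62681157 -140.92444094  268.4605307 ]
```

```bash
python3 -m inch '{"steps":[[1,0,0,-0.8,0,0,0],[1,0,0,-2,0,0,0],[1,0,0,-3.2,0,0,0],[1,0,0,-4,0,0,0],[1,0,0,-4.3,0,0,0],[1,0,0,-4.5,0,0,0],[1,0,0,-4.55,0,0,0],[1,0,0,-4.6,0,0,0],[1,0,0,-4.6,0,0,0]]}'
```

```text
clock: 5.97
eef_pos: [616.6, -203.7, 12.5]
orientation: [1.844, 2.541, 0.001]
contact_force: [1.1, -0.3, -0.4]
grip_width: 28.5
grip_force: 29.7
```

```bash
python3 -m inch '{"steps":[[1,0,0,-0.03,0,0,0],[1,0,0,-0.06,0,0,0],[1,0,0,-0.06,0,0,0]]}'
```

```text
clock: 6.22
eef_pos: [616.4, -203.9, 10.8]
orientation: [1.845, 2.541, 0.001]
contact_force: [-0.3, 0.7, 3.9]
grip_width: 28.2
grip_force: 30.0
```

```bash
python3 -m inch '{"steps":[[0.6,0,0,0,0,0,0],[0.5,0,0,0,0,0,0],[0.3,0,0,0,0,0,0],[0.1,0,0,0,0,0,0],[0.1,0,0,0.3,0,0,0],[0.1,0,0,1,0,0,0],[0,0,0,2,0,0,0],[0,0,0,3.2,0,0,0],[0,0,0,4.2,0,0,0],[0,0,0,4.6,0,0,0]]}'
python3 - <<'E'
from rig import read_camera,state
from h import *
c=read_camera("wrist");np.savez("w3.npz",**c);print(state()["eef_pos"])
im=c["color"][160:330,200:370]
s=read_camera("scene");m=s["color"][210:245,150:205]
cv2.imwrite("pics/w3.png",np.hstack([cv2.resize(im,(340,340)),cv2.resize(m,(440,340))])[:,:,::-1])
E
```

```text
clock: 7.05
eef_pos: [617.5, -204.3, 129.1]
orientation: [1.842, 2.539, 0.002]
contact_force: [0.4, -0.9, 0.6]
grip_width: 85.4
grip_force: 0.0
[ 617.85129582 -204.41729372  129.50863594]
```

View pics/w3.png

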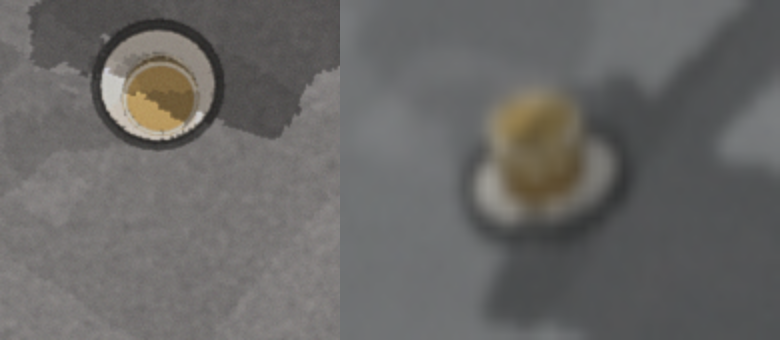

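The tiny dish stands upright inside its holder (crop dish (159,96), holder (157,85)). Back to the stack for the small one.

```bash
python3 - <<'E'
from h import *
c=dict(np.load("w3.npz"))
print("dish",px2w(c,[279.5,208],24),"holder",px2w(c,[278.5,202.5],7))
E
python3 -m inch '{"steps":[[0,0,0.6,0,0,0,0],[0,0,1.9,0,0,0,0],[0,0,3.4,0,0,0,0],[0,0,4.9,0,0,0,0],[0,0,6.4,0,0,0,0],[0,0,7.9,0,0,0,0],[0,0,9.4,0,0,0,0],[0,0,10.9,0,0,0,0],[0,0,12.2,0,0,0,0],[0,0,13.4,0,0,0,0]]}' && python3 -m inch '{"steps":[[0,0,1.2,0,0,0,0],[0,0,2.2,0,0,0,0],[0,0,2.9,0,0,0,0],[0,0,3.1,0,0,0,0],[0,0,3.1,0,0,0,0],[0,0,3.1,0,0,0,0]]}'
python3 - <<'E'
from rig import read_camera,state
from h import *
c=read_camera("wrist");np.savez("w4.npz",**c);print(state()["eef_pos"])
cv2.imwrite("pics/w4.png",cv2.resize(c["color"][130:300,190:390],None,fx=4,fy=3.5294)[:,:,::-1])
E
```

```text
dish [[ 615.07106474 -202.55097523]] holder [[ 614.1702053  -202.53741152]]
clock: 7.98
eef_pos: [613.6, 134.0, 122.6]
orientation: [-1.843, -2.541, 0.004]
contact_force: [0.8, -0.4, -0.2]
grip_width: 85.1
grip_force: 0.0
clock: 8.48
eef_pos: [614.6, 208.5, 123.4]
orientation: [-1.844, -2.542, 0.003]
contact_force: [0.2, -0.4, 0.6]
grip_width: 85.2
grip_force: 0.0
[614.92360751 207.93220743 123.77024845]
```

View pics/w4.png

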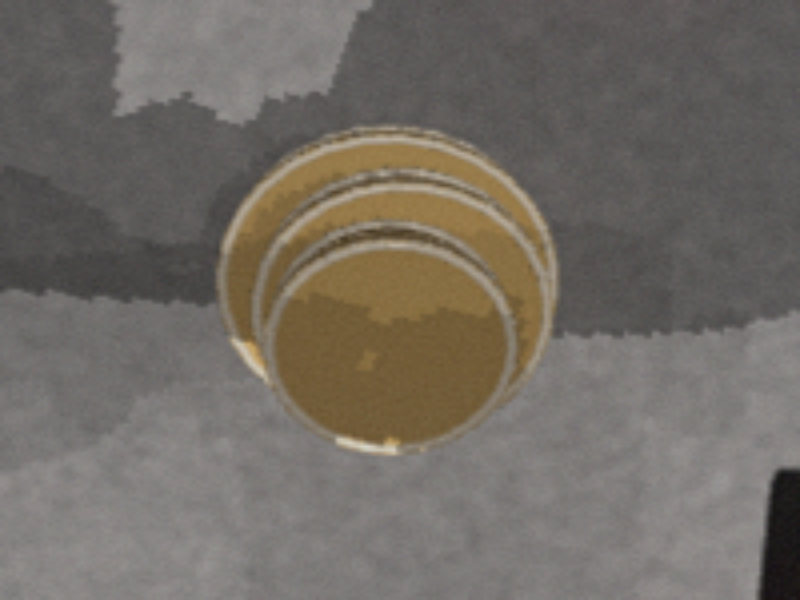

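```bash
python3 - <<'E'
from h import *
c=dict(np.load("w4.npz"))
for p,z in(((392,345),60),((404,318),40),((387,283),20)): print(px2w(c,[190+p[0]/4-.4,130+p[1]/3.529-.4],z))
E
```

```text
[[617.53349099 209.68357858]]
[[620.04171382 209.82721678]]
[[616.74358966 210.93626063]]
```

```bash
python3 -m inch '{"steps":[[0,0.1,0.06,-0.5,0,0,0],[0,0.1,0.06,-1.4,0,0,0],[0,0.1,0.06,-2.3,0,0,0],[0,0.1,0.06,-2.9,0,0,0],[0,0.1,0.06,-3.12,0,0,0],[0,0.1,0.06,-3.12,0,0,0],[0,0.1,0.06,-3.12,0,0,0]]}' && python3 -m inch '{"steps":[[0.25,0,0,0,0,0,0],[0.35,0,0,0,0,0,0],[0.42,0,0,0,0,0,0],[0.48,0,0,0,0,0,0],[0.55,0,0,0,0,0,0],[0.7,0,0,0,0,0,0],[1,0,0,0,0,0,0],[1,0,0,0,0,0,0]]}' 30
```

```text
clock: 9.12
eef_pos: [618.4, 209.7, 46.7]
orientation: [-1.846, -2.542, 0.0]
contact_force: [0.8, 0.4, 0.8]
grip_width: 85.3
grip_force: 0.0
clock: 9.78
eef_pos: [618.6, 210.5, 47.7]
orientation: [1.845, 2.542, 0.001]
contact_force: [-0.9, -1.1, 4.8]
grip_width: 40.7
grip_force: 29.8
```

```bash
python3 -m inch '{"steps":[[1,0,0,0.1,0,0,0],[1,0,0,0.4,0,0,0],[1,0,0,0.9,0,0,0],[1,0,0,1.5,0,0,0],[1,-0.3,0.1,2,0,0,0],[1,-1,0.3,2.3,0,0,0],[1,-2.1,0.65,2.4,0,0,0],[1,-3.3,1.05,2.4,0,0,0],[1,-4.5,1.4,2.4,0,0,0],[1,-5.6,1.75,2.4,0,0,0]]}' && python3 -m inch '{"steps":[[1,-0.8,0.27,0,0,0,0],[1,-1.3,0.45,0,0,0,0],[1,-1.6,0.53,0,0,0,0],[1,-1.6,0.53,0,0,0,0],[1,-1.6,0.53,0,0,0,0]]}'
python3 - <<'E'
from rig import read_camera,state
from h import *
c=read_camera("wrist");np.savez("w5.npz",**c);print(state()["eef_pos"])
s=read_camera("top")["color"]
cv2.imwrite("pics/w5.png",np.hstack([c["color"],cv2.resize(s[180:285,180:240],(240,420))])[:,:,::-1])
E
```

```text
clock: 10.62
eef_pos: [476.2, 254.4, 107.9]
orientation: [1.845, 2.542, 0.001]
contact_force: [0.3, 0.5, -0.2]
grip_width: 40.8
grip_force: 30.4
clock: 11.03
eef_pos: [438.9, 267.6, 107.3]
orientation: [1.844, 2.543, 0.002]
contact_force: [0.4, -0.2, -0.4]
grip_width: 40.2
grip_force: 30.4
[439.33935101 267.51916759 107.20472082]
```

View pics/w5.png

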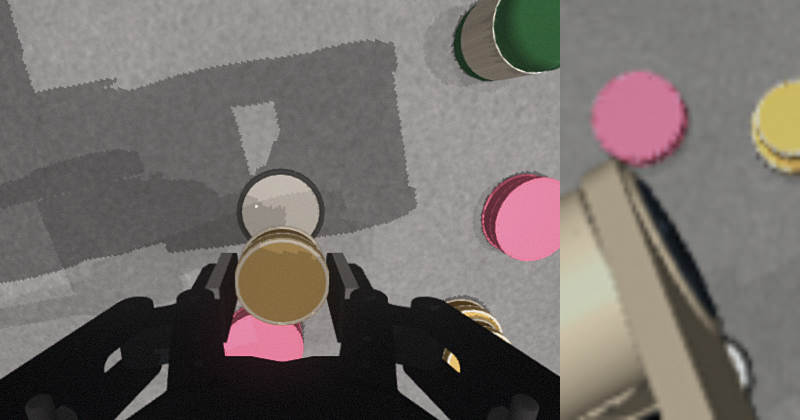

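The small dish is held level at (282,280) and lines up with its holder at (281,211). Lowering it.

```bash
python3 - <<'E'
from h import *
c=dict(np.load("w5.npz"))
print("dish",px2w(c,[282,279],119),"holder",px2w(c,[281,211],7))
E
python3 -m inch '{"steps":[[1,0,0,-0.6,0,0,0],[1,0,0,-1.6,0,0,0],[1,0,0,-2.6,0,0,0],[1,0,0,-3.3,0,0,0],[1,0,0,-3.6,0,0,0],[1,0,0,-3.7,0,0,0],[1,0,0,-3.75,0,0,0],[1,0,0,-3.75,0,0,0]]}'
```

```text
dish [[438.36353111 268.07624939]] holder [[437.60085653 268.88049081]]
clock: 11.8
eef_pos: [439.0, 267.5, 13.6]
orientation: [1.845, 2.542, 0.001]
contact_force: [0.2, 0.3, -0.3]
grip_width: 40.7
grip_force: 30.4
```

```bash
python3 -m inch '{"steps":[[1,0,0,-0.04,0,0,0],[1,0,0,-0.06,0,0,0],[1,0,0,-0.06,0,0,0]]}';python3 -m inch '{"steps":[[1,0,0,-0.02,0,0,0],[1,0,0,-0.02,0,0,0]]}'
```

```text
clock: 12.05
eef_pos: [438.6, 267.6, 12.2]
orientation: [1.845, 2.542, 0.002]
contact_force: [0.8, -0.1, -1.1]
grip_width: 40.6
grip_force: 30.4
clock: 12.22
eef_pos: [438.5, 267.6, 11.7]
orientation: [1.845, 2.542, 0.001]
contact_force: [-0.8, -0.3, 5.5]
grip_width: 40.5
grip_force: 31.0
```

```bash
python3 -m inch '{"steps":[[0.45,0,0,0,0,0,0],[0.35,0,0,0,0,0,0],[0.15,0,0,0,0,0,0],[0,0,0,0,0,0,0],[0,0,0,0.3,0,0,0],[0,0,0,1,0,0,0],[0,0,0,2,0,0,0],[0,0,0,3,0,0,0],[0,0,0,3.6,0,0,0],[0,0,0,3.6,0,0,0]]}' && python3 -m inch '{"steps":[[0,0.5,-0.16,0,0,0,0],[0,1.4,-0.45,0,0,0,0],[0,2.6,-0.83,0,0,0,0],[0,3.8,-1.2,0,0,0,0],[0,5,-1.6,0,0,0,0],[0,6,-1.9,0,0,0,0],[0,6.8,-2.15,0,0,0,0],[0,7.2,-2.3,0,0,0,0],[0,7.2,-2.3,0,0,0,0],[0,7.2,-2.3,0,0,0,0]]}'
python3 - <<'E'
from rig import read_camera,state
from h import *
c=read_camera("wrist");np.savez("w6.npz",**c);print(state()["eef_pos"])
s=read_camera("top")["color"]
cv2.imwrite("pics/w6.png",np.hstack([cv2.resize(c["color"][130:300,190:390],(400,340)),cv2.resize(s[255:290,195:235],(390,340))])[:,:,::-1])
E
```

```text
clock: 13.05
eef_pos: [440.0, 268.5, 104.6]
orientation: [1.844, 2.541, 0.008]
contact_force: [0.9, 0.2, 0.2]
grip_width: 85.7
grip_force: 0.0
clock: 13.88
eef_pos: [617.4, 209.3, 99.8]
orientation: [-1.845, -2.541, 0.003]
contact_force: [-0.6, 0.5, 0.2]
grip_width: 85.5
grip_force: 0.0
[616.81297583 209.6423988  100.10869102]
```

View pics/w6.png

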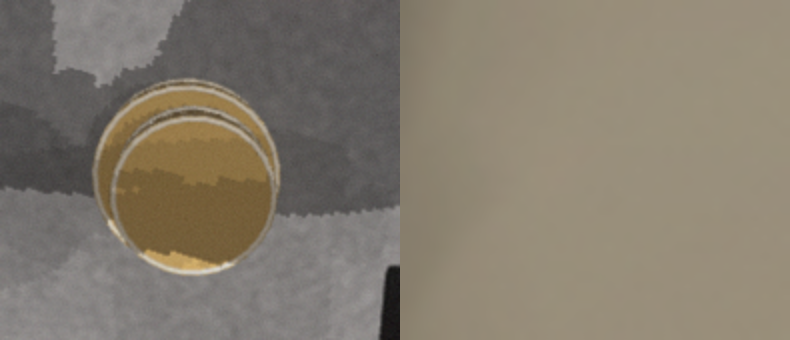

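Two dishes remain: medium at crop (193,195), large near (187,172). The arm hides the small holder in the top view.

```bash
python3 - <<'E'
from h import *
c=dict(np.load("w6.npz"))
print(px2w(c,[286.3,227.3],40),px2w(c,[283.3,216],20))
E
python3 -m inch '{"steps":[[0,0.08,0.02,-0.5,0,0,0],[0,0.08,0.02,-1.4,0,0,0],[0,0.08,0.02,-2.2,0,0,0],[0,0.08,0.02,-2.8,0,0,0],[0,0.08,0.02,-3.04,0,0,0],[0,0.08,0.02,-3.04,0,0,0],[0,0.08,0.02,-3.04,0,0,0]]}'
```

```text
[[619.10528291 211.36077343]] [[616.7389647  212.60932361]]
clock: 14.57
eef_pos: [619.8, 210.7, 25.0]
orientation: [-1.844, -2.543, 0.0]
contact_force: [0.9, -0.2, 1.2]
grip_width: 85.4
grip_force: 0.0
```

```bash
python3 -m inch '{"steps":[[0.1,0,0,-0.05,0,0,0],[0.2,0,0,-0.05,0,0,0],[0.27,0,0,-0.05,0,0,0],[0.33,0,0,-0.05,0,0,0],[0.4,0,0,-0.05,0,0,0],[0.6,0,0,-0.05,0,0,0],[1,0,0,-0.05,0,0,0],[1,0,0,-0.05,0,0,0]]}' 30 && python3 -m inch '{"steps":[[1,0,0,0.1,0,0,0],[1,0,0,0.4,0,0,0],[1,0,0,0.9,0,0,0],[1,0,0,1.5,0,0,0],[1,-0.2,-0.3,2,0,0,0],[1,-0.7,-1,2.3,0,0,0],[1,-1.4,-1.9,2.4,0,0,0],[1,-2.2,-3,2.4,0,0,0],[1,-3,-4.1,2.4,0,0,0],[1,-3.8,-5.2,2.4,0,0,0]]}'
```

```text
clock: 15.23
eef_pos: [620.6, 210.4, 24.7]
orientation: [1.845, 2.542, 0.001]
contact_force: [-0.8, -0.4, 4.8]
grip_width: 52.9
grip_force: 30.8
clock: 16.07
eef_pos: [524.6, 79.5, 85.1]
orientation: [1.844, 2.542, 0.002]
contact_force: [0.2, 0.5, -0.2]
grip_width: 52.9
grip_force: 31.5
```

```bash
python3 -m inch '{"steps":[[1,-0.8,-1,0,0,0,0],[1,-1.4,-1.8,0,0,0,0],[1,-1.75,-2.25,0,0,0,0],[1,-1.82,-2.32,0,0,0,0],[1,-1.82,-2.32,0,0,0,0],[1,-1.82,-2.32,0,0,0,0]]}'
python3 - <<'E'
from rig import read_camera,state
from h import *
c=read_camera("wrist");np.savez("w7.npz",**c);print(state()["eef_pos"])
t=read_camera("top")["color"];t=cv2.resize(t[255:290,195:235],(240,210))
s=read_camera("scene")["color"];s=cv2.resize(s[170:240,310:390],(240,210))
cv2.imwrite("pics/w7.png",np.hstack([c["color"],np.vstack([t,s])])[:,:,::-1])
E
```

```text
clock: 16.57
eef_pos: [481.2, 22.9, 84.4]
orientation: [1.845, 2.541, 0.002]
contact_force: [-0.2, 0.1, -0.1]
grip_width: 52.8
grip_force: 31.6
[481.1702975   23.09162833  84.24895123]
```

View pics/w7.png

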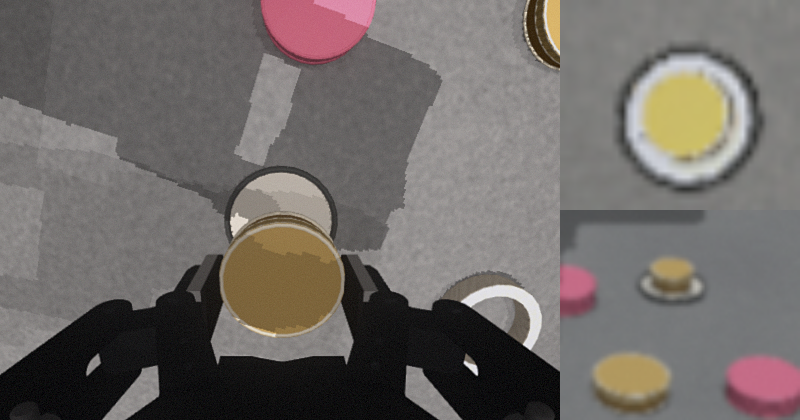

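The small dish sits centred in its holder, and the medium one is aligned over its own (dish (282,279), holder (281,220)). Lowering it.

```bash
python3 -m inch '{"steps":[[1,0,0,-0.5,0,0,0],[1,0,0,-1.3,0,0,0],[1,0,0,-2,0,0,0],[1,0,0,-2.5,0,0,0],[1,0,0,-2.8,0,0,0],[1,0,0,-2.9,0,0,0],[1,0,0,-2.93,0,0,0],[1,0,0,-2.93,0,0,0]]}';python3 -m inch '{"steps":[[1,0,0,-0.03,0,0,0],[1,0,0,-0.05,0,0,0],[1,0,0,-0.05,0,0,0]]}'
```

```text
clock: 17.38
eef_pos: [480.1, 22.5, 10.8]
orientation: [1.845, 2.543, 0.0]
contact_force: [-1.0, 0.8, -0.1]
grip_width: 52.4
grip_force: 31.6
clock: 17.63
eef_pos: [480.0, 22.3, 9.7]
orientation: [1.845, 2.542, 0.001]
contact_force: [0.1, -0.5, 0.4]
grip_width: 52.7
grip_force: 31.6
```

```bash
python3 -m inch '{"steps":[[1,0,0,-0.03,0,0,0],[1,0,0,-0.03,0,0,0]]}'
```

```text
clock: 17.8
eef_pos: [479.8, 22.3, 8.7]
orientation: [1.845, 2.542, 0.0]
contact_force: [1.3, -0.2, 0.6]
grip_width: 52.7
grip_force: 31.6
```

```bash
python3 -m inch '{"steps":[[1,0,0,-0.02,0,0,0],[1,0,0,-0.02,0,0,0]]}'
```

```text
clock: 17.97
eef_pos: [479.8, 22.3, 8.6]
orientation: [1.845, 2.542, 0.0]
contact_force: [-1.8, -1.2, 10.2]
grip_width: 52.3
grip_force: 32.5
```

```bash
python3 -m inch '{"steps":[[0.32,0,0,0,0,0,0],[0.2,0,0,0,0,0,0],[0.05,0,0,0,0,0,0],[0,0,0,0,0,0,0],[0,0,0,0.3,0,0,0],[0,0,0,1,0,0,0],[0,0,0,2,0,0,0],[0,0,0,2.8,0,0,0],[0,0,0,3.2,0,0,0],[0,0,0,3.2,0,0,0]]}' && python3 -m inch '{"steps":[[0,0.4,0.5,0,0,0,0],[0,1,1.4,0,0,0,0],[0,1.8,2.5,0,0,0,0],[0,2.6,3.6,0,0,0,0],[0,3.4,4.7,0,0,0,0],[0,4.2,5.8,0,0,0,0],[0,4.9,6.8,0,0,0,0],[0,5.35,7.4,0,0,0,0],[0,5.45,7.55,0,0,0,0],[0,5.45,7.55,0,0,0,0]]}'  && python3 -m inch '{"steps":[[0,0,0,0,0,0,0],[0,0,0,0,0,0,0]]}'
python3 - <<'E'
from rig import read_camera,state
from h import *
c=read_camera("wrist");np.savez("w8.npz",**c);print(state()["eef_pos"])
t=read_camera("top")["color"];t=cv2.resize(t[240:285,280:330],(240,210))
s=read_camera("scene")["color"];s=cv2.resize(s[180:225,235:290],(240,210))
cv2.imwrite("pics/w8.png",np.hstack([c["color"],np.vstack([t,s])])[:,:,::-1])
E
```

```text
clock: 18.8
eef_pos: [481.2, 22.4, 90.3]
orientation: [1.843, 2.54, 0.004]
contact_force: [0.6, 0.2, 0.1]
grip_width: 85.5
grip_force: 0.0
clock: 19.63
eef_pos: [615.7, 212.5, 86.2]
orientation: [-1.843, -2.543, 0.002]
contact_force: [-0.2, -0.7, -0.5]
grip_width: 85.3
grip_force: 0.0
clock: 19.8
eef_pos: [614.7, 210.2, 87.1]
orientation: [-1.845, -2.541, 0.003]
contact_force: [-0.4, -0.6, 0.1]
grip_width: 85.4
grip_force: 0.0
[614.92733379 210.04502332  87.49079672]
```

View pics/w8.png

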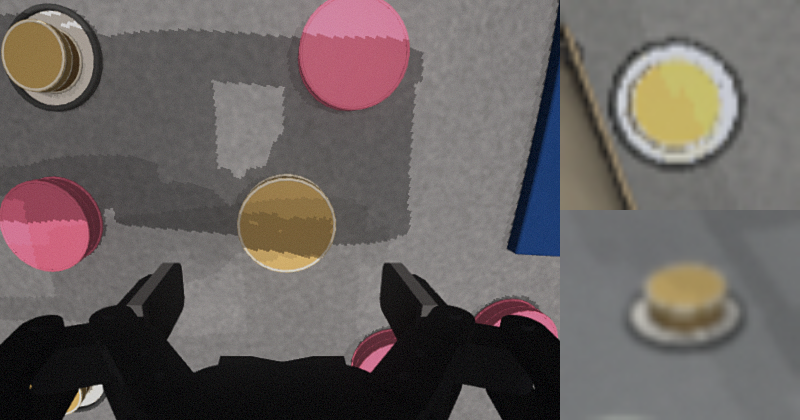

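Medium is centred in its holder. The large dish's top is at (286.5,223).

```bash
python3 - <<'E'
from h import *
c=dict(np.load("w8.npz"))
p=px2w(c,[286.5,223],20);print(p,(p-[614.9,210])/25)
E
```

```text
[[616.42476247 212.91759484]] [[0.0609905  0.11670379]]
```

```bash
python3 -m inch '{"steps":[[0,0.06,0.1,-0.5,0,0,0],[0,0.06,0.1,-1.4,0,0,0],[0,0.06,0.1,-2.3,0,0,0],[0,0.06,0.1,-3,0,0,0],[0,0.06,0.1,-3.35,0,0,0],[0,0.06,0.1,-3.4,0,0,0],[0,0.06,0.1,-3.4,0,0,0],[0,0.06,0.1,-3.4,0,0,0]]}'
```

```text
clock: 20.62
eef_pos: [618.1, 213.7, 3.8]
orientation: [1.845, 2.542, 0.002]
contact_force: [0.1, -0.1, 0.6]
grip_width: 85.4
grip_force: 0.0
```

```bash
python3 -m inch '{"steps":[[0.05,0,0,-0.08,0,0,0],[0.1,0,0,-0.08,0,0,0],[0.14,0,0,-0.08,0,0,0],[0.18,0,0,-0.08,0,0,0],[0.22,0,0,-0.08,0,0,0],[0.4,0,0,-0.08,0,0,0],[1,0,0,-0.08,0,0,0],[1,0,0,-0.08,0,0,0]]}' 35 && python3 -m inch '{"steps":[[1,0,0,0.1,0,0,0],[1,0,0,0.4,0,0,0],[1,0,0,1,0,0,0],[1,0,0,1.8,0,0,0],[1,0,0,2.5,0,0,0],[1,0,0,2.8,0,0,0],[1,0,0,2.9,0,0,0],[1,0,0,2.9,0,0,0]]}'
```

```text
clock: 21.28
eef_pos: [617.6, 213.7, 1.6]
orientation: [1.845, 2.542, 0.001]
contact_force: [-2.3, -0.8, 6.3]
grip_width: 64.2
grip_force: 37.9
clock: 21.95
eef_pos: [617.9, 213.7, 74.6]
orientation: [1.845, 2.542, 0.002]
contact_force: [-0.2, 0.4, -0.8]
grip_width: 64.7
grip_force: 38.8
```

```bash
python3 -m inch '{"steps":[[1,-0.15,-0.4,0,0,0,0],[1,-0.5,-1.2,0,0,0,0],[1,-0.9,-2.3,0,0,0,0],[1,-1.35,-3.5,0,0,0,0],[1,-1.8,-4.7,0,0,0,0],[1,-2.25,-5.9,0,0,0,0],[1,-2.7,-7.1,0,0,0,0],[1,-3.2,-8.3,0,0,0,0],[1,-3.65,-9.5,0,0,0,0],[1,-4.1,-10.7,0,0,0,0]]}' && python3 -m inch '{"steps":[[1,-0.45,-1.2,0,0,0,0],[1,-0.9,-2.4,0,0,0,0],[1,-1.4,-3.6,0,0,0,0],[1,-1.8,-4.8,0,0,0,0],[1,-2.2,-5.8,0,0,0,0],[1,-2.6,-6.7,0,0,0,0],[1,-2.8,-7.3,0,0,0,0],[1,-2.87,-7.5,0,0,0,0],[1,-2.87,-7.5,0,0,0,0],[1,-2.87,-7.5,0,0,0,0]]}'
python3 - <<'E'
from rig import read_camera,state
from h import *
c=read_camera("wrist");np.savez("w9.npz",**c);print(state()["eef_pos"])
cv2.imwrite("pics/w9.png",c["color"][:,:,::-1])
E
```

```text
clock: 22.78
eef_pos: [512.6, -55.5, 72.5]
orientation: [-1.844, -2.541, 0.002]
contact_force: [0.0, -0.7, -0.7]
grip_width: 64.4
grip_force: 38.8
clock: 23.62
eef_pos: [442.5, -241.0, 73.0]
orientation: [-1.846, -2.541, -0.0]
contact_force: [0.6, -0.3, -0.5]
grip_width: 64.2
grip_force: 38.8
[ 442.8435184  -240.67965733   73.11710533]
```

View pics/w9.png

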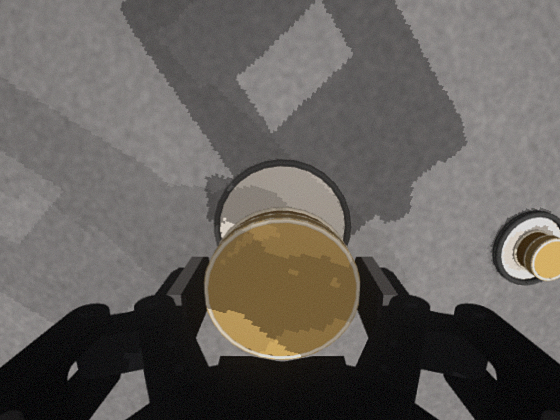

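The large dish is aligned (dish x 282, holder x 283, holder centre near row 224). Lowering it.

```bash
python3 -m inch '{"steps":[[1,0,0,-0.5,0,0,0],[1,0,0,-1.2,0,0,0],[1,0,0,-1.8,0,0,0],[1,0,0,-2.3,0,0,0],[1,0,0,-2.5,0,0,0],[1,0,0,-2.6,0,0,0],[1,0,0,-2.62,0,0,0],[1,0,0,-2.62,0,0,0]]}';python3 -m inch '{"steps":[[1,0,0,-0.03,0,0,0],[1,0,0,-0.03,0,0,0]]}'
```

```text
clock: 24.33
eef_pos: [443.6, -241.2, 8.4]
orientation: [1.844, 2.543, 0.0]
contact_force: [-0.3, -0.4, -0.5]
grip_width: 64.8
grip_force: 38.8
clock: 24.5
eef_pos: [443.6, -241.6, 7.8]
orientation: [1.845, 2.542, 0.0]
contact_force: [-0.5, -0.8, 0.1]
grip_width: 64.0
grip_force: 38.8
```

```bash
python3 -m inch '{"steps":[[1,0,0,-0.03,0,0,0],[1,0,0,-0.06,0,0,0],[1,0,0,-0.06,0,0,0]]}'; python3 -m inch '{"steps":[[1,0,0,-0.02,0,0,0],[1,0,0,-0.02,0,0,0]]}'
```

```text
clock: 24.75
eef_pos: [443.2, -241.4, 5.8]
orientation: [1.845, 2.542, 0.0]
contact_force: [0.2, 0.2, -0.5]
grip_width: 64.3
grip_force: 38.8
clock: 24.92
eef_pos: [443.2, -241.5, 5.6]
orientation: [1.845, 2.542, 0.0]
contact_force: [-1.0, -0.3, 4.6]
grip_width: 64.3
grip_force: 39.4
```

```bash
python3 -m inch '{"steps":[[0.18,0,0,0,0,0,0],[0.1,0,0,0,0,0,0],[0,0,0,0,0,0,0],[0,0,0,0,0,0,0],[0,0,0,0.2,0,0,0],[0,0,0,0.8,0,0,0],[0,0,0,1.8,0,0,0],[0,0,0,3,0,0,0],[0,0,0,4.2,0,0,0],[0,0,0,5.4,0,0,0]]}' && python3 -m inch '{"steps":[[0,0,0,1,0,0,0],[0,0,0,2,0,0,0],[0,0,0,2.5,0,0,0],[0,0,0,2.5,0,0,0],[0,0,0,2.5,0,0,0]]}'
python3 - <<'E'
from rig import read_camera
from h import *
t=read_camera("scene")["color"];w=read_camera("wrist");c=w["color"]
cv2.imwrite("pics/end.png",np.hstack([c[100:380,200:520],cv2.resize(t[175:255,135:435],(480,280))])[:,:,::-1])
np.savez("w10.npz",**w)
E
```

```text
clock: 25.75
eef_pos: [442.8, -241.2, 141.8]
orientation: [-1.845, -2.542, 0.0]
contact_force: [0.8, 0.1, -0.0]
grip_width: 85.6
grip_force: 0.0
clock: 26.17
eef_pos: [443.3, -241.5, 203.4]
orientation: [1.844, 2.541, 0.0]
contact_force: [-0.7, -0.1, 0.4]
grip_width: 85.2
grip_force: 0.0
```

View pics/end.png

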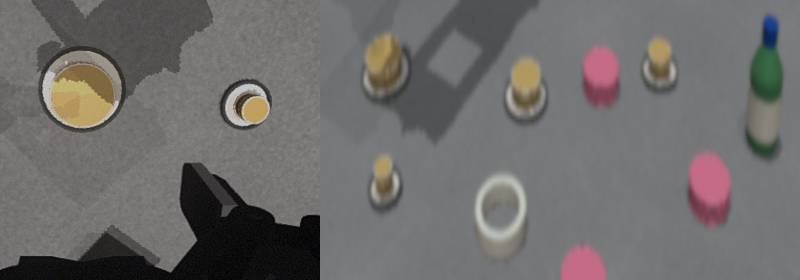

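All four dishes stand level in their own holders, with the large one at crop (83,95) inside its rim. The bottle and tape are untouched, and the arm is clear at z = 203 mm. Handing in.

```bash
python3 -c "
from rig import close_job
print(close_job())"
```

```text
the job is handed in; nothing more can be done
None
```

The job is handed in at about 26 s: in the last pictures all four dishes stand level in the holders of their own size, and the bottle and tape look untouched; the hand-in returned no verdict.

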